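Load the full reagent bottle on the shaker and lock it in

ROBOT

A 6-joint arm with a two-finger parallel gripper is mounted at the origin on the work surface. World frame = base frame: x ahead of the robot, y to its left, z up, the work surface at z = 0. Lengths are in m, angles in rad, forces in N, time in s.
With the tool pointing down it reaches from about 0.35 to 0.775 m from the base axis. Payload 5.5 kg.
Tool frame: the origin (TCP) lies at the very end of the fingers, on their centre line; the grasp point (between the pads) lies 19 mm behind it; z points along the fingers, y is the line along which they close (so a half turn about z gives the same grasp; the last joint's range is limited). The gripper opens to 85 mm and grips with 20 to 120 N. Pads are 22 mm wide; open, the fingers measure 114 mm over their backs; the gripper's body (76 mm by 85 mm) begins 54 mm behind the grasp point. The pads swing forward as they close: fully open they stand 13 mm farther back than shut.
Start: joints at [1.158, 0.313, 0.046, 1.304, 0, 1.431], TCP at [0.155, 0.554, 0.231] pointing down, gripper open.
Joint ranges: [-2.76, 2.76], [-0.86, 1.69], [-1.03, 1.26], [-2.2, 2.34], [-1.47, 1.5], [-3.14, 3.14]. Speed limits (rad/s): [2.57, 2.57, 3.14, 3.14, 3.14, 3.14].

INTERFACE

Orientations are given as a unit quaternion [w, x, y, z].
In Python, from workcell import get_state, read_camera, calibration, hand_in gives the robot as it stands.
- The arm moves only by the tool drive_tool, never from a script. Its argument "deltas" is a list that holds one entry, the list of rows, each a list of 7 numbers: the closure in counts, from 0 (fully open) to 255 (shut), then the shift along the tool's x, y, z in m, then the turn, a rotation vector about the tool's x, y, z in degrees. A call has 1 to 12 rows; each row is the pose to reach, as a shift and turn from the pose commanded when the call began, along the tool's axes at that moment; what a row does not reach only later rows make up. A row lasts 1/8 s, in which the tool goes at most 62.5 mm and 10.7 degrees, less where a joint would pass 70% of its speed; a pose out of reach is approached as far as the arm can. A call with a gripper value outside its range is refused whole. The fingers move at their own pace and stop on an object; "newtons" is the grip in N (left out, the last holds). Time passes only in rows, so rows that repeat a pose let the fingers close. It gives the time, the measured TCP pose, the force, the opening and the grip force at its end, in the units of the state.
- get_state(): the state, without advancing time (a new reading comes with each control period).
- read_camera(name): name is "scene" or "top" or "wrist"; returns (picture, depth): 420x560x3 uint8, red, green, blue; 420x560 float32, m along the optical axis (not along the pixel's ray), 0 where there is no reading.
- calibration(name): a dict with "mtx" (3x3 intrinsics, pixels), "k1" (the pictures are not rectified: a ray, as slopes to the right and down, at radius r is drawn at 1 + k1 r^2 times it, then the intrinsics apply), "world_from_camera" (4x4, takes a point from camera to world coordinates). Camera axes: x right, y up, looking along -z (the intrinsics and any distortion apply to the point x, -y, -z); pixel columns grow to the right and rows downward; lengths in m; the calibration is good to about 2 mm. A picture is of the moment at which its call begins: read the wrist's pose just before it. calibration takes no time and is no camera call; for the wrist camera it gives the pose at the moment of the call.
- hand_in(): hands the job in; it is judged then, once.
The state is a dict: "clock": time; "joint_pos": joint angles; "qvel": joint speeds; "tau": joint torques, N m; "tcp_pos": TCP position; "orientation": TCP orientation; "wrist_force": force on the tool from outside, world axes, zero at the start; "ft_torque": the same for the moment, N m; "finger_gap": finger opening in m; "grip_force": force on a finger pad.
Only numpy, scipy, OpenCV 4.12 (cv2) and the standard library are available. Lean on these libraries where they do the work, as an engineer would, in place of code of your own. Each camera call takes 0.05 s, during which the arm holds its last target. There are 200 camera calls.

TASK

Two of the three identical brown bottles are nearly used up: lift them to feel which one is full, lower only that one gently into the pocket on the shaker until it stands fully down, and swing the fork arm shut against its stop around its neck. Leave the two light bottles standing upright on the bench, and do not tip any bottle over or disturb the other things on the bench.

Things in the scene. Friction and masses are not known exactly. Their poses are not given: they have to be found in the camera images.
- bottle_p_mid (a point): square opaque brown bottle, white label, red ribbed screw cap; one of three alike. Body 66 x 66 mm, flat shoulder at 100 mm, neck 34 mm across, cap 42 mm across from 116 to 144 mm up (the top). Point: its centre, 72 mm above the base; z up the bottle, x and y square to its faces. The full bottle weighs 390 to 450 g, the other two under 170 g; which one is full cannot be seen
- bottle_q_mid (a point): square opaque brown bottle, white label, red ribbed screw cap; one of three alike. Body 66 x 66 mm, flat shoulder at 100 mm, neck 34 mm across, cap 42 mm across from 116 to 144 mm up (the top). Point: its centre, 72 mm above the base; z up the bottle, x and y square to its faces. The full bottle weighs 390 to 450 g, the other two under 170 g; which one is full cannot be seen
- bottle_r_mid (a point): square opaque brown bottle, white label, red ribbed screw cap; one of three alike. Body 66 x 66 mm, flat shoulder at 100 mm, neck 34 mm across, cap 42 mm across from 116 to 144 mm up (the top). Point: its centre, 72 mm above the base; z up the bottle, x and y square to its faces. The full bottle weighs 390 to 450 g, the other two under 170 g; which one is full cannot be seen
- pocket (a point): centre of the floor of the square steel pocket on the ivory shaker with blue front panel: 72 x 72 mm inside, 45 mm deep, flared lips above that to 57 mm over its floor, 92 mm across; floor 98 mm above the bench. z up, x and y square to its walls, x pointing away from the control panel. The platform is 270 x 310 mm, 94 mm above the bench, centred at x -30, y +30 mm from here
- retainer_pivot (a point): upright axis of the swing arm that locks the bottle in, at the knob's height, 134 mm above the pocket floor; at x -30, y +62 mm from the pocket's centre in the pocket's axes; post 16 mm thick. The arm is a dark flat steel fork, 106 to 112 mm above the pocket floor; shut, its prongs lie over the bottle's shoulder, either side of the neck, under the cap; it shuts only on a bottle fully down
- retainer_knob (a point): middle of the black upright round knob at the free end of the swing arm: 18 mm across, 32 mm tall, to grip or push; moves in a level circle 125 mm about the pivot, 134 mm above the pocket floor. With the arm shut it is at x -30, y -63 mm from the pocket's centre in the pocket's axes
- retainer (a joint): angle of the swing arm, rad: 0 = shut against its stop, grows as it opens clockwise seen from above (at 1.57 it points along the pocket's -x); at most 2.0. It stays where it is left; about 1 N at the knob moves it
- beaker_mid (a point): glass beaker, 68 mm across, 95 mm tall; the point is its middle, 47 mm up. Leave alone
- mortar_mid (a point): white porcelain bowl, 88 mm across, 55 mm tall; the point is its middle, 27 mm up. Leave alone
- wash_bottle_mid (a point): white wash bottle with red cap and bent spout, 68 mm across, 190 mm tall; the point is 70 mm up. Leave alone
- tube_box_mid (a point): pink tube box, 95 x 140 x 57 mm; the point is its middle, 29 mm up. Leave alone
- vial_1_mid (a point): small glass vial with red cap, 28 mm across, 77 mm tall; the point is its middle. Leave alone
- vial_2_mid (a point): small glass vial with red cap, 28 mm across, 77 mm tall; the point is its middle. Leave alone
- vial_3_mid (a point): small glass vial with black cap, 28 mm across, 77 mm tall; the point is its middle. Leave alone
Things that resemble listed ones, but are neither listed nor needed, are in the scene too. Leave any blue or turquoise look-alike of the part that bears bottle_r_mid alone. Leave any turquoise look-alike of the part that bears bottle_q_mid alone.

How it is judged:
At the end, for the whole second after the job is handed in: The full bottle (told by its weight: it bears on the shaker with more than 2.7 N) stands in the shaker's pocket, centred within 9 mm, on its floor within 5 mm, upright within 0.06 rad; the swing arm is within 0.08 rad of shut; the two light bottles stand upright (within 0.08 rad) on the bench (value of joint retainer below 0.08 rad and ((horizontal distance between bottle_p_mid and pocket below 0.009 m and z of bottle_p_mid in the frame of pocket between 0.067 and 0.077 m and angle between bottle_p_mid's own z axis and vertical below 0.06 rad and contact force between bottle_p and shaker above 2.7 N and angle between each of bottle_q_mid, bottle_r_mid's own z axis and vertical below 0.08 rad and height (world z) of bottle_q_mid between 0.066 and 0.078 m and height (world z) of bottle_r_mid between 0.066 and 0.078 m) or (horizontal distance between bottle_q_mid and pocket below 0.009 m and z of bottle_q_mid in the frame of pocket between 0.067 and 0.077 m and angle between bottle_q_mid's own z axis and vertical below 0.06 rad and contact force between bottle_q and shaker above 2.7 N and angle between each of bottle_p_mid, bottle_r_mid's own z axis and vertical below 0.08 rad and height (world z) of bottle_p_mid between 0.066 and 0.078 m and height (world z) of bottle_r_mid between 0.066 and 0.078 m) or (horizontal distance between bottle_r_mid and pocket below 0.009 m and z of bottle_r_mid in the frame of pocket between 0.067 and 0.077 m and angle between bottle_r_mid's own z axis and vertical below 0.06 rad and contact force between bottle_r and shaker above 2.7 N and angle between each of bottle_p_mid, bottle_q_mid's own z axis and vertical below 0.08 rad and height (world z) of bottle_p_mid between 0.066 and 0.078 m and height (world z) of bottle_q_mid between 0.066 and 0.078 m))); the robot touches nothing.
It fails at once if a bottle is tipped over (more than 0.6 rad) (angle between any of bottle_p_mid, bottle_q_mid, bottle_r_mid's own z axis and vertical above 0.6 rad).
It fails at once if a bottle is dropped into the pocket (faster than 0.45 m/s inside it) ((horizontal distance between bottle_p_mid and pocket below 0.02 m and z of bottle_p_mid in the frame of pocket below 0.115 m and linear speed of bottle_p above 0.45 m/s) or (horizontal distance between bottle_q_mid and pocket below 0.02 m and z of bottle_q_mid in the frame of pocket below 0.115 m and linear speed of bottle_q above 0.45 m/s) or (horizontal distance between bottle_r_mid and pocket below 0.02 m and z of bottle_r_mid in the frame of pocket below 0.115 m and linear speed of bottle_r above 0.45 m/s)).
It fails at once if one of the other things on the bench is moved by more than 30 mm or tipped (distance of any of beaker_mid, mortar_mid, wash_bottle_mid, tube_box_mid, vial_1_mid, vial_2_mid, vial_3_mid from where it was at the start of the episode above 0.03 m).
It also fails if it takes over 67 s, if anything falls off the work surface, if the arm or the gripper's body presses on something with over 40 N, if the wrist force passes 120 N, or if a joint passes its speed limit or range.

## Working session

There is one attempt and no reset: what is moved stays moved. The work goes in short steps, Python scripts to look and compute and a tool call to move; the robot and the scene stay as the last step left them, time stands still between calls to the robot, and variables do not carry over. Pictures are saved under pics/ and viewed, at most 10 in all, crops included, and the job is handed in when it is done.

Besides the shell and the picture viewer there is one more tool, called after ">>>" by a JSON object that holds its "api" and its "payload". drive_tool: Moves the arm, as the interface text tells. Its arguments: {"type":"object","properties":{"deltas":{"type":"array","items":{"type":"array","items":{"type":"array","items":{"type":"number"}}}},"newtons":{"type":"number"}},"required":["deltas"]}

```bash
mkdir -p pics; cat > h.py <<'E'
import numpy as np, cv2
from workcell import *
def snap(n,f):
    c=calibration(n); p,d=read_camera(n); cv2.imwrite(f'pics/{f}.png',p[:,:,::-1]); np.savez(f'{f}.npz',p=p,d=d,m=c['mtx'],k=c['k1'],T=c['world_from_camera']); return p,d
def ray(f,u,v):
    z=np.load(f'{f}.npz'); m=z['m'];k=float(z['k'])
    xd=np.array([(u-m[0,2])/m[0,0],(v-m[1,2])/m[1,1]]); x=xd.copy()
    for _ in range(20): x=xd/(1+k*(x@x))
    return z['T'],np.array([x[0],-x[1],-1.]),z['d']
def pd(f,u,v):
    T,r,d=ray(f,u,v); z=np.median(d[int(v)-1:int(v)+2,int(u)-1:int(u)+2]); return T[:3,:3]@(r*z)+T[:3,3]
def pz(f,u,v,h):
    T,r,d=ray(f,u,v); w=T[:3,:3]@r; o=T[:3,3]; return o+w*(h-o[2])/w[2]
def cloud(f):
    z=np.load(f'{f}.npz'); m=z['m'];k=float(z['k']);d=z['d'];T=z['T']
    v,u=np.mgrid[:420,:560]; xd=np.stack([(u-m[0,2])/m[0,0],(v-m[1,2])/m[1,1]],-1); x=xd.copy()
    for _ in range(20): x=xd/(1+k*(x**2).sum(-1,keepdims=True))
    P=np.stack([x[...,0]*d,-x[...,1]*d,-d],-1); return P@T[:3,:3].T+T[:3,3],d>0
E
python3 - <<'E'
from h import *
a,_=snap('scene','s0'); b,_=snap('top','t0')
for n in('scene','top'):
    c=calibration(n); print(n,np.round(c['mtx'],1).tolist(),c['k1'],np.round(c['world_from_camera'],3).tolist())
print(get_state())
for n in('s0','t0'): cv2.imwrite(f'pics/{n}b.png',cv2.resize(cv2.imread(f'pics/{n}.png'),(800,600),interpolation=cv2.INTER_CUBIC))
E
```

```text
scene [[534.4, 0.0, 280.0], [0.0, 534.4, 209.3], [0.0, 0.0, 1.0]] -0.007758947230501847 [[0.673, -0.438, 0.596, 1.305], [0.74, 0.376, -0.558, -0.772], [0.02, 0.817, 0.577, 0.886], [0.0, 0.0, 0.0, 1.0]]
top [[531.1, 0.0, 283.0], [0.0, 531.1, 211.0], [0.0, 0.0, 1.0]] -0.08506708756140378 [[-0.01, 0.996, -0.092, 0.407], [-1.0, -0.011, -0.008, -0.063], [-0.009, 0.092, 0.996, 1.57], [0.0, 0.0, 0.0, 1.0]]
{'clock': 0.1, 'joint_pos': array([1.15839603e+00, 3.13960694e-01, 4.50884559e-02, 1.30358162e+00,
       1.91367102e-05, 1.43119972e+00]), 'qvel': array([-0.00119991, -0.00132686,  0.00275979, -0.00078519, -0.00043972,
       -0.0020991 ]), 'tau': array([ 4.37111928e-03, -4.81723380e+01,  2.99244350e+01,  1.27323467e-02,
       -1.28329816e-04, -2.84772312e-06]), 'tcp_pos': array([0.15474402, 0.55332078, 0.2304762 ]), 'orientation': array([-2.35051604e-04,  1.35979228e-01,  9.90711342e-01, -7.94793562e-04]), 'wrist_force': array([-0.59084066,  0.57823468,  1.20213563]), 'ft_torque': array([-0.00859211, -0.045692  , -0.0093102 ]), 'grip_force': 0.0, 'finger_gap': 0.08547158882167637}
```

View pics/s0b.png

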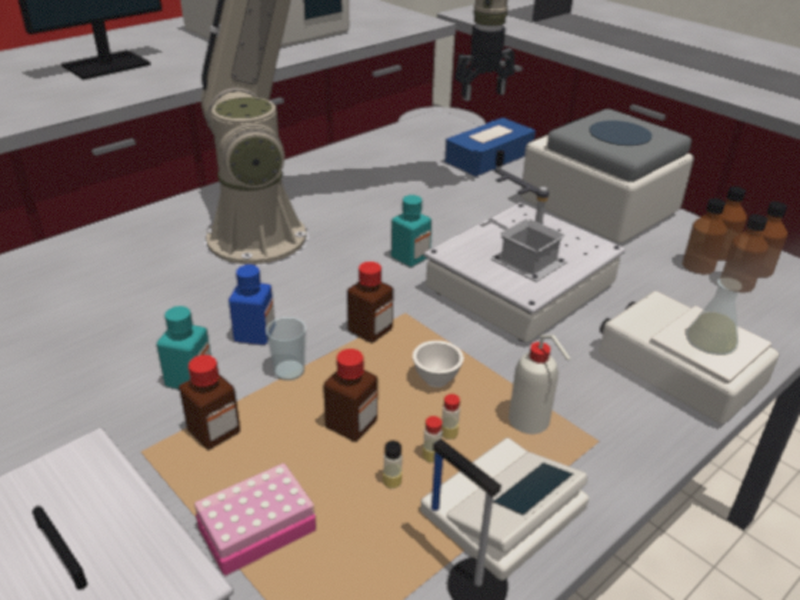

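View pics/t0b.png

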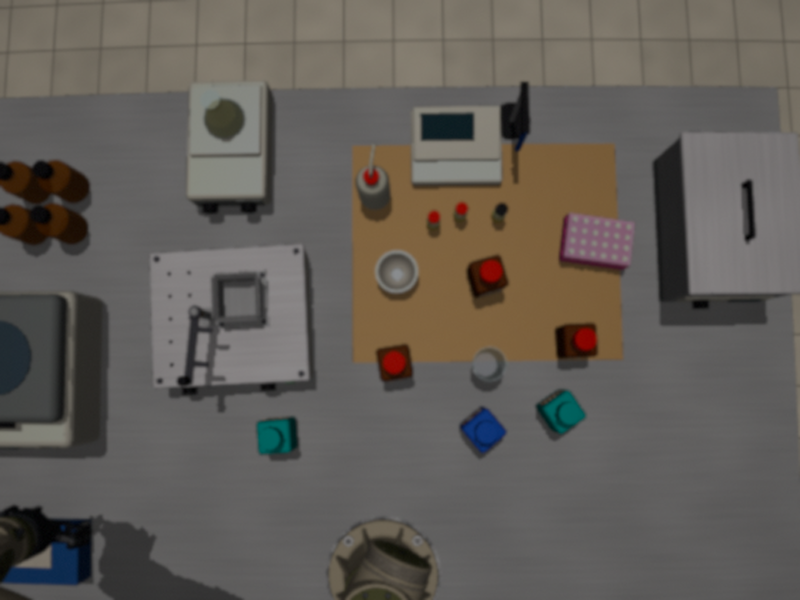

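Look-alikes (800×600 top view):
- Red-capped brown bottles: (394,362), (490,272) and (585,340). These match the description.
- Teal bottles: (276,436) and (562,412).
- Blue bottle: (484,430).
- Round amber bottles: around (40,200).

The pocket is at (240,297), the post at (196,313) and the knob at (184,380), so the arm is open toward the robot. Next I measure positions.

```bash
python3 - <<'E'
from h import *
s=.7
for n in('t0','s0'):
    P,ok=cloud(n); p=np.load(f'{n}.npz')['p'].astype(int)
    red=ok&(p[...,0]>120)&(p[...,0]>2.5*p[...,1])&(p[...,0]>2.5*p[...,2])
    k,l,st,ce=cv2.connectedComponentsWithStats(red.astype(np.uint8))
    for i in range(1,k):
        if st[i,4]>30:
            q=P[l==i]; zt=np.percentile(q[:,2],90); t=q[q[:,2]>zt-.008]; print(n,ce[i].round(),st[i,4],q.mean(0).round(3),'top',zt.round(3),((t.max(0)+t.min(0))/2).round(3), pz(n,*ce[i],.144).round(3))
    if n=='t0':
        for (u,v) in [(394,362),(490,272),(585,340)]:
            c=pz(n,u*s,v*s,.144)
            m=ok&(np.hypot(P[...,0]-c[0],P[...,1]-c[1])<.06)&(abs(P[...,2]-.1)<.008)
            q=P[m]; r=cv2.minAreaRect((q[:,:2]*1000).astype(np.float32)); print('shoulder',len(q),np.median(q[:,2]).round(3),np.round(r[0],1),np.round(r[1],1),round(r[2],1))
        # platform
        m=ok&(abs(P[...,2]-.094)<.006)&(P[...,1]>.1)&(P[...,1]<.5)&(P[...,0]>.2)&(P[...,0]<.75)
        mm=cv2.morphologyEx(m.astype(np.uint8),cv2.MORPH_OPEN,np.ones((5,5)))
        q=P[mm>0]; r=cv2.minAreaRect((q[:,:2]*1000).astype(np.float32)); print('plat',len(q),np.median(q[:,2]),r)
        for nm,(u,v) in dict(post=(196,313),knob=(184,380),pc=(240,297)).items(): print(nm,pd(n,u*s,v*s).round(3))
def crop(n,x0,y0,w,h,f,k):
    cv2.imwrite(f'pics/{f}.png',cv2.resize(cv2.imread(f'pics/{n}.png')[y0:y0+h,x0:x0+w],None,fx=k,fy=k,interpolation=cv2.INTER_CUBIC))
crop('t0',100,165,120,110,'c1',5)
crop('t0',250,170,190,110,'c2',4)
a=cv2.imread('pics/c1.png');b=cv2.imread('pics/c2.png')
a=cv2.resize(a,(380,348));b=b
o=np.zeros((600,800,3),np.uint8); o[:]=0
crop('s0',290,110,160,120,'c3',2.6); c=cv2.imread('pics/c3.png')
o[:275,:475]=cv2.resize(b,(475,275)); 
crop('t0',100,165,120,110,'c1',2.7); a=cv2.imread('pics/c1.png'); o[:a.shape[0],476:476+a.shape[1]]=a
o[298:298+302,:416]=c[:302]
cv2.imwrite('pics/m1.png',o)
E
```

```text
t0 [259. 124.] 44 [0.778 0.012 0.154] top 0.159 [0.778 0.011 0.156] [0.781 0.012 0.144]
t0 [323. 145.] 43 [ 0.733 -0.166  0.077] top 0.081 [ 0.733 -0.165  0.079] [ 0.719 -0.161  0.144]
t0 [303. 151.] 43 [ 0.717 -0.111  0.077] top 0.081 [ 0.717 -0.111  0.079] [ 0.703 -0.108  0.144]
t0 [343. 189.] 141 [ 0.597 -0.215  0.145] top 0.148 [ 0.597 -0.215  0.148] [ 0.597 -0.215  0.144]
t0 [410. 237.] 141 [ 0.465 -0.392  0.145] top 0.148 [ 0.465 -0.393  0.147] [ 0.465 -0.392  0.144]
t0 [275. 253.] 149 [ 0.426 -0.029  0.145] top 0.148 [ 0.425 -0.03   0.148] [ 0.426 -0.029  0.144]
shoulder 352 0.1 [427.  -28.1] [65.5 65.7] 8.9
shoulder 308 0.099 [ 597.8 -214.5] [65.3 66.2] 14.9
shoulder 331 0.099 [ 466.  -391.1] [68.9 64.5] 89.6
plat 5070 0.09401914850209947 ((520.017822265625, 295.8326416015625), (267.200927734375, 310.4588928222656), 2.923614740371704)
post [0.516 0.325 0.216]
knob [0.396 0.335 0.25 ]
pc [0.556 0.271 0.1  ]
s0 [122.   6.] 36 [-2.444  1.108 -0.175] top -0.141 [-2.454  1.094 -0.138] [-1.316  0.543  0.144]
s0 [259. 188.] 106 [ 0.432 -0.032  0.143] top 0.145 [ 0.43  -0.031  0.143] [ 0.433 -0.033  0.144]
s0 [378. 244.] 70 [0.785 0.009 0.153] top 0.155 [0.785 0.011 0.152] [0.779 0.019 0.144]
s0 [245. 250.] 174 [ 0.602 -0.216  0.143] top 0.145 [ 0.601 -0.215  0.143] [ 0.603 -0.217  0.144]
s0 [141. 255.] 192 [ 0.47  -0.392  0.143] top 0.145 [ 0.47  -0.392  0.143] [ 0.471 -0.392  0.144]
s0 [316. 280.] 62 [ 0.721 -0.11   0.076] top 0.077 [ 0.72  -0.11   0.075] [ 0.77  -0.166  0.144]
s0 [303. 296.] 70 [ 0.738 -0.166  0.076] top 0.078 [ 0.737 -0.167  0.076] [ 0.785 -0.217  0.144]
```

View pics/m1.png

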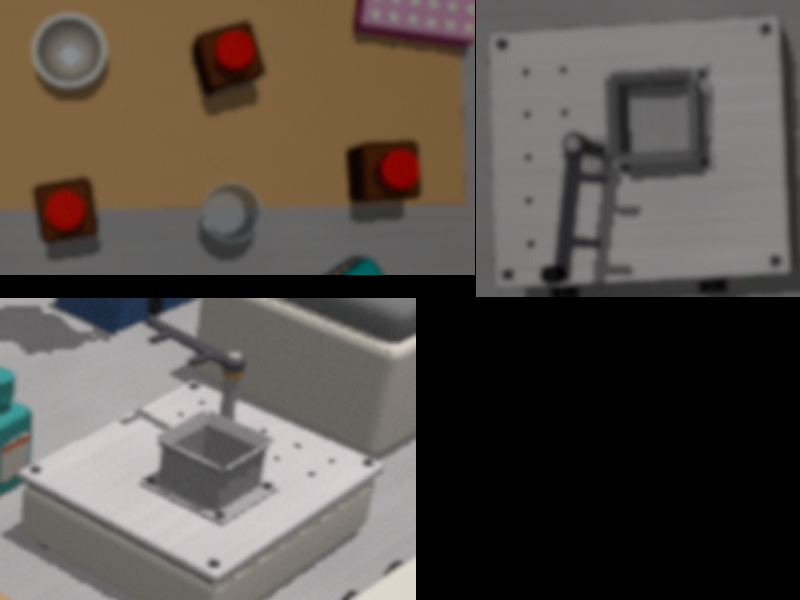

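The crop confirms three square brown bottles with red caps at A(0.429,-0.030), B(0.599,-0.215) and C(0.4675,-0.392). The fork arm is open along -x and its prongs point to -y. First I move above A.

>>> {"api": "drive_tool", "payload": {"deltas": [[[0,0,0,-0.06,0,0,0],[0,-0.04,-0.045,-0.09,0,0,7],[0,-0.08,-0.09,-0.09,0,0,14],[0,-0.12,-0.14,-0.09,0,0,21],[0,-0.16,-0.185,-0.09,0,0,28],[0,-0.2,-0.23,-0.09,0,0,35],[0,-0.24,-0.28,-0.09,0,0,42],[0,-0.28,-0.325,-0.09,0,0,49],[0,-0.32,-0.37,-0.09,0,0,56],[0,-0.36,-0.42,-0.09,0,0,62],[0,-0.4,-0.465,-0.09,0,0,65.5],[0,-0.421,-0.4885,-0.06,0,0,65.5]]], "newtons": 40}}

```text
clock: 1.6
tcp_pos: [0.4309, -0.0333, 0.2922]
orientation: [0.002, 0.652, 0.758, 0.001]
wrist_force: [0.3, 0.4, 0.3]
finger_gap: 0.0853
grip_force: 0.0
```

```bash
cat >> h.py <<'E'
from scipy.spatial.transform import Rotation as Rt
def to(x,y,z,psi,prev=None):
    "delta rows numbers in tool axes to reach TCP x,y,z with tool-x at angle psi deg, pointing down"
    s=get_state(); q=s['orientation']; R=Rt.from_quat([q[1],q[2],q[3],q[0]]); c=np.cos(np.radians(psi)); n=np.sin(np.radians(psi))
    T=Rt.from_matrix(np.array([[c,n,0],[n,-c,0],[0,0,-1.]]))
    print('d',(R.inv().apply(np.array([x,y,z])-s['tcp_pos'])).round(4),'rot',(R.inv()*T).as_rotvec(degrees=True).round(1),'now',s['tcp_pos'].round(4),'t',round(s['clock'],2))
E
python3 - <<'E'
from h import *
print(get_state()['joint_pos'].round(3)); to(.429,-.03,.111,98.9)
p,d=snap('wrist','w0'); print(np.load('w0.npz')['T'].round(3))
P,ok=cloud('w0')
red=ok&(p[...,0]>120)&(p[...,0]>2.5*p[...,1].astype(int))&(p[...,0]>2.5*p[...,2].astype(int))&(P[...,2]>.13)
q=P[red]; print(len(q)); 
if len(q): print(((q.max(0)+q.min(0))/2).round(4),q.min(0).round(3),q.max(0).round(3))
m=ok&(abs(P[...,2]-.1)<.008)&(np.hypot(P[...,0]-.429,P[...,1]+.03)<.06)
q=P[m]; print(len(q),cv2.minAreaRect((q[:,:2]*1000).astype(np.float32)) if len(q) else 0)
E
```

```text
[-0.263  0.019 -0.161  1.386 -0.     1.157]
d [ 0.0039 -0.002   0.1811] rot [ 0.2  0.1 -0.3] now [ 0.4309 -0.0333  0.2922] t 1.6
[[ 0.989 -0.143 -0.046  0.419]
 [ 0.15   0.948  0.281  0.037]
 [ 0.004 -0.285  0.959  0.436]
 [ 0.     0.     0.     1.   ]]
1531
[ 0.427  -0.0289  0.14  ] [ 0.408 -0.049  0.133] [ 0.446 -0.008  0.147]
2133 ((426.867919921875, -28.864830017089844), (66.34243774414062, 65.0593032836914), 8.791023254394531)
```

View pics/w0.png

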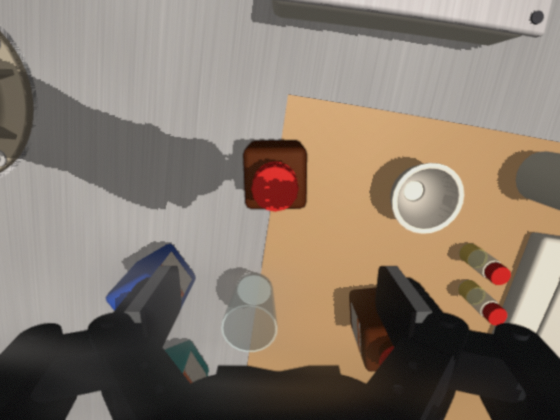

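The wrist view shows A's cap at (275,187), clear of anything else. It gives A at (0.427,-0.029) with a yaw of 8.8°. I descend now.

>>> {"api": "drive_tool", "payload": {"deltas": [[[0,0.002,-0.003,0.03,0,0,0],[0,0.002,-0.003,0.08,0,0,0],[0,0.002,-0.003,0.12,0,0,0],[0,0.002,-0.003,0.12,0,0,0]]]}}

```text
clock: 2.15
tcp_pos: [0.4225, -0.0277, 0.1686]
orientation: [-0.003, 0.65, 0.76, -0.002]
wrist_force: [-0.8, -0.1, 0.4]
finger_gap: 0.0858
grip_force: 0.0
```

```bash
python3 -c "
from h import *
to(.427,-.029,.111,98.9)"
```

```text
d [-0.0022  0.0046  0.0576] rot [-0.4 -0.2 -0. ] now [ 0.4225 -0.0277  0.1686] t 2.15
```

>>> {"api": "drive_tool", "payload": {"deltas": [[[0,-0.001,0.003,0.03,0,0,0],[0,-0.001,0.003,0.056,0,0,0],[0,-0.001,0.003,0.056,0,0,0],[130,-0.001,0.003,0.056,0,0,0],[200,-0.001,0.003,0.056,0,0,0],[200,-0.001,0.003,0.056,0,0,0],[200,-0.001,0.003,0.056,0,0,0],[200,-0.001,0.003,0.056,0,0,0]]], "newtons": 40}}

```text
clock: 3.15
tcp_pos: [0.4294, -0.0294, 0.1168]
orientation: [0.001, 0.65, 0.76, 0.0]
wrist_force: [-1.5, 0.0, 6.4]
finger_gap: 0.0407
grip_force: 39.7
```

>>> {"api": "drive_tool", "payload": {"deltas": [[[200,0,0,-0.01,0,0,0],[200,0,0,-0.025,0,0,0],[200,0,0,-0.03,0,0,0],[200,0,0,-0.03,0,0,0],[200,0,0,-0.03,0,0,0]]]}}

```text
clock: 3.78
tcp_pos: [0.4283, -0.029, 0.1449]
orientation: [-0.0, 0.65, 0.76, -0.0]
wrist_force: [-0.7, -0.1, -0.7]
finger_gap: 0.0407
grip_force: 40.6
```

>>> {"api": "drive_tool", "payload": {"deltas": [[[200,0,0,0,0,0,0]]]}}

```text
clock: 3.9
tcp_pos: [0.4282, -0.029, 0.1448]
orientation: [-0.0, 0.65, 0.76, -0.0]
wrist_force: [0.8, 0.2, -0.4]
finger_gap: 0.041
grip_force: 40.6
```

>>> {"api": "drive_tool", "payload": {"deltas": [[[200,0,0,0,0,0,0]]]}}

```text
clock: 4.03
tcp_pos: [0.4284, -0.029, 0.145]
orientation: [-0.0, 0.65, 0.76, -0.0]
wrist_force: [0.1, 0.1, -1.9]
finger_gap: 0.0405
grip_force: 40.6
```

A is light, at about 1 N. I set it back and go to the next bottle.

>>> {"api": "drive_tool", "payload": {"deltas": [[[200,0,0,0.015,0,0,0],[200,0,0,0.025,0,0,0],[200,0,0,0.028,0,0,0],[200,0,0,0.028,0,0,0],[120,0,0,0.027,0,0,0],[0,0,0,0.027,0,0,0],[0,0,0,0.027,0,0,0],[0,0,0,0.0,0,0,0],[0,0,0,-0.06,0,0,0],[0,0,0,-0.12,0,0,0],[0,0,0,-0.15,0,0,0],[0,0,0,-0.15,0,0,0]]]}}

```text
clock: 5.52
tcp_pos: [0.4301, -0.0295, 0.2979]
orientation: [0.003, 0.65, 0.76, 0.001]
wrist_force: [-0.0, 0.5, -1.5]
finger_gap: 0.0853
grip_force: 0.0
```

```bash
python3 -c "
from h import *
to(.599,-.215,.28,104.9)
p,d=snap('wrist','w1');P,ok=cloud('w1')
for c in [(.427,-.029),(.599,-.215)]:
    m=ok&(abs(P[...,2]-.1)<.008)&(np.hypot(P[...,0]-c[0],P[...,1]-c[1])<.055)
    q=P[m]; print(len(q),cv2.minAreaRect((q[:,:2]*1000).astype(np.float32)) if len(q)>9 else 0)
"
```

```text
d [-0.2093  0.1382  0.0191] rot [ 0.3  0.1 -6. ] now [ 0.4301 -0.0295  0.2979] t 5.53
2047 ((425.33294677734375, -28.900650024414062), (65.80084991455078, 65.93399047851562), 9.950632095336914)
940 ((582.2131958007812, -219.09535217285156), (33.65780258178711, 65.5103759765625), 13.00705623626709)
```

>>> {"api": "drive_tool", "payload": {"deltas": [[[0,-0.04,0.025,0,0,0,-2],[0,-0.085,0.055,0,0,0,-4],[0,-0.13,0.085,0,0,0,-6],[0,-0.175,0.115,0,0,0,-6],[0,-0.209,0.138,0.02,0,0,-6],[0,-0.209,0.138,0.02,0,0,-6],[0,-0.209,0.138,0.02,0,0,-6]]]}}

```text
clock: 6.45
tcp_pos: [0.5962, -0.2137, 0.2735]
orientation: [-0.002, 0.61, 0.793, -0.0]
wrist_force: [0.1, 0.1, 0.1]
finger_gap: 0.0853
grip_force: 0.0
```

```bash
python3 -c "
from h import *
p,d=snap('wrist','w2');P,ok=cloud('w2')
for c in [(.599,-.215)]:
    m=ok&(abs(P[...,2]-.1)<.008)&(np.hypot(P[...,0]-c[0],P[...,1]-c[1])<.055)
    q=P[m]; r=cv2.minAreaRect((q[:,:2]*1000).astype(np.float32)); print(len(q),r)
x,y=np.array(r[0])/1000
to(x,y,.121,104.9)
"
```

```text
2312 ((598.3260498046875, -215.33815002441406), (66.1123275756836, 65.91959381103516), 15.206825256347656)
d [-0.0025  0.0016  0.1537] rot [-0.1 -0.1 -0. ] now [ 0.5964 -0.2135  0.2747] t 6.5
```

>>> {"api": "drive_tool", "payload": {"deltas": [[[0,-0.002,0.002,0.05,0,0,0],[0,-0.002,0.002,0.1,0,0,0],[0,-0.002,0.002,0.14,0,0,0],[0,-0.002,0.002,0.152,0,0,0],[0,-0.002,0.002,0.152,0,0,0],[130,-0.002,0.002,0.152,0,0,0],[200,-0.002,0.002,0.152,0,0,0],[200,-0.002,0.002,0.152,0,0,0],[200,-0.002,0.002,0.152,0,0,0],[200,-0.002,0.002,0.152,0,0,0]]]}}

```text
clock: 7.75
tcp_pos: [0.6004, -0.2162, 0.1251]
orientation: [0.001, 0.61, 0.793, 0.0]
wrist_force: [-0.3, 0.1, 6.0]
finger_gap: 0.0407
grip_force: 40.3
```

>>> {"api": "drive_tool", "payload": {"deltas": [[[200,0,0,-0.01,0,0,0],[200,0,0,-0.025,0,0,0],[200,0,0,-0.03,0,0,0],[200,0,0,-0.03,0,0,0],[200,0,0,-0.03,0,0,0]]]}}

```text
clock: 8.38
tcp_pos: [0.5994, -0.2156, 0.1529]
orientation: [-0.0, 0.61, 0.793, -0.0]
wrist_force: [-0.2, 0.4, -0.4]
finger_gap: 0.0404
grip_force: 40.5
```

>>> {"api": "drive_tool", "payload": {"deltas": [[[200,0,0,0,0,0,0]]]}}

```text
clock: 8.5
tcp_pos: [0.5993, -0.2156, 0.1527]
orientation: [-0.001, 0.61, 0.793, -0.0]
wrist_force: [-0.8, -0.2, -1.2]
finger_gap: 0.0404
grip_force: 40.5
```

>>> {"api": "drive_tool", "payload": {"deltas": [[[200,0,0,0,0,0,0]]]}}

```text
clock: 8.62
tcp_pos: [0.5994, -0.2156, 0.1528]
orientation: [-0.0, 0.61, 0.793, -0.0]
wrist_force: [0.3, 0.8, -1.6]
finger_gap: 0.0405
grip_force: 40.5
```

B is light too. I set it back, so C should be the full one.

>>> {"api": "drive_tool", "payload": {"deltas": [[[200,0,0,0.015,0,0,0],[200,0,0,0.025,0,0,0],[200,0,0,0.028,0,0,0],[200,0,0,0.028,0,0,0],[120,0,0,0.027,0,0,0],[0,0,0,0.027,0,0,0],[0,0,0,0.027,0,0,0],[0,0,0,0.0,0,0,0],[0,0,0,-0.06,0,0,0],[0,0,0,-0.12,0,0,0],[0,0,0,-0.13,0,0,0],[0,0,0,-0.13,0,0,0]]]}}

```text
clock: 10.12
tcp_pos: [0.6001, -0.216, 0.2837]
orientation: [0.001, 0.61, 0.793, 0.0]
wrist_force: [-0.0, 0.3, -0.4]
finger_gap: 0.0854
grip_force: 0.0
```

```bash
python3 -c "
from h import *
to(.467,-.392,.28,89.6)
p,d=snap('wrist','w3');P,ok=cloud('w3')
for c in [(.599,-.215)]:
    m=ok&(abs(P[...,2]-.1)<.008)&(np.hypot(P[...,0]-c[0],P[...,1]-c[1])<.055)
    q=P[m]; print(len(q),cv2.minAreaRect((q[:,:2]*1000).astype(np.float32)) if len(q)>9 else 0)
"
```

```text
d [-0.136  -0.1738  0.0036] rot [ 0.1  0.  15.3] now [ 0.6001 -0.216   0.2837] t 10.12
2198 ((596.3836669921875, -214.46511840820312), (66.14437866210938, 64.9520263671875), 14.675756454467773)
```

>>> {"api": "drive_tool", "payload": {"deltas": [[[0,-0.025,-0.03,0,0,0,5],[0,-0.06,-0.075,0,0,0,10],[0,-0.09,-0.115,0,0,0,15.3],[0,-0.12,-0.15,0,0,0,15.3],[0,-0.136,-0.174,0.003,0,0,15.3],[0,-0.136,-0.174,0.003,0,0,15.3],[0,-0.136,-0.174,0.003,0,0,15.3]]]}}

```text
clock: 11.05
tcp_pos: [0.4661, -0.3911, 0.2785]
orientation: [-0.002, 0.71, 0.704, 0.0]
wrist_force: [-0.4, 0.3, -0.6]
finger_gap: 0.0855
grip_force: 0.0
```

```bash
python3 -c "
from h import *
p,d=snap('wrist','w4');P,ok=cloud('w4')
for c in [(.467,-.392)]:
    m=ok&(abs(P[...,2]-.1)<.008)&(np.hypot(P[...,0]-c[0],P[...,1]-c[1])<.055)
    q=P[m]; r=cv2.minAreaRect((q[:,:2]*1000).astype(np.float32)); print(len(q),r)
x,y=np.array(r[0])/1000
to(x,y,.121,89.6)
"
```

```text
2271 ((466.486572265625, -391.41632080078125), (66.16150665283203, 65.9363021850586), 0.9059269428253174)
d [-0.0009  0.0002  0.158 ] rot [-0.1 -0.1  0. ] now [ 0.4665 -0.3909  0.279 ] t 11.1
```

>>> {"api": "drive_tool", "payload": {"deltas": [[[0,-0.001,0,0.05,0,0,0],[0,-0.001,0,0.1,0,0,0],[0,-0.001,0,0.145,0,0,0],[0,-0.001,0,0.158,0,0,0],[0,-0.001,0,0.158,0,0,0],[130,-0.001,0,0.158,0,0,0],[200,-0.001,0,0.158,0,0,0],[200,-0.001,0,0.158,0,0,0],[200,-0.001,0,0.158,0,0,0],[200,-0.001,0,0.158,0,0,0]]], "newtons": 60}}

```text
clock: 12.35
tcp_pos: [0.4674, -0.3938, 0.1243]
orientation: [0.002, 0.71, 0.704, 0.0]
wrist_force: [1.3, 0.9, 6.5]
finger_gap: 0.0399
grip_force: 60.3
```

>>> {"api": "drive_tool", "payload": {"deltas": [[[200,0,0,-0.01,0,0,0],[200,0,0,-0.025,0,0,0],[200,0,0,-0.03,0,0,0],[200,0,0,-0.03,0,0,0],[200,0,0,-0.03,0,0,0]]]}}

```text
clock: 12.98
tcp_pos: [0.4661, -0.3926, 0.1518]
orientation: [-0.0, 0.71, 0.704, 0.0]
wrist_force: [0.4, -0.1, -4.2]
finger_gap: 0.0401
grip_force: 61.3
```

>>> {"api": "drive_tool", "payload": {"deltas": [[[200,0,0,0,0,0,0]]]}}

```text
clock: 13.1
tcp_pos: [0.4661, -0.3925, 0.1516]
orientation: [-0.001, 0.71, 0.704, 0.0]
wrist_force: [0.3, 0.1, -4.4]
finger_gap: 0.0398
grip_force: 61.3
```

C is full at about 4.3 N. I carry it high to a standoff beside the pocket and re-measure the pocket with all the cameras.

>>> {"api": "drive_tool", "payload": {"deltas": [[[200,0,0,-0.03,0,0,0],[200,0,0,-0.08,0,0,0],[200,0.015,0,-0.13,0,0,0],[200,0.045,0.005,-0.18,0,0,0],[200,0.09,0.015,-0.205,0,0,0],[200,0.14,0.02,-0.21,0,0,0],[200,0.19,0.03,-0.21,0,0,0],[200,0.24,0.035,-0.21,0,0,-1],[200,0.29,0.04,-0.21,0,0,-2],[200,0.34,0.05,-0.21,0,0,-2.7],[200,0.39,0.055,-0.21,0,0,-2.7],[200,0.43,0.065,-0.21,0,0,-2.7]]]}}

```text
clock: 14.6
tcp_pos: [0.5342, 0.0386, 0.3623]
orientation: [-0.0, 0.693, 0.721, 0.0]
wrist_force: [0.5, -0.9, -4.3]
finger_gap: 0.0399
grip_force: 62.0
```

>>> {"api": "drive_tool", "payload": {"deltas": [[[200,0.045,0.007,0,0,0,0],[200,0.09,0.012,0,0,0,0],[200,0.13,0.015,0,0,0,0],[200,0.153,0.018,0,0,0,0],[200,0.153,0.018,0,0,0,0],[200,0.153,0.018,0,0,0,0]]]}}

```text
clock: 15.35
tcp_pos: [0.5464, 0.1899, 0.362]
orientation: [-0.0, 0.693, 0.721, -0.0]
wrist_force: [0.2, 0.1, -5.5]
finger_gap: 0.0399
grip_force: 62.0
```

```bash
python3 -c "
from h import *
to(.552,.267,.36,92.3); print(get_state()['wrist_force'])
snap('wrist','w5'); snap('scene','s5')
for n in ('w5','t0','s0'):
    P,ok=cloud(n)
    m=ok&(abs(P[...,2]-.153)<.007)&(np.hypot(P[...,0]-.552,P[...,1]-.267)<.07)
    q=P[m]; print(n,len(q),cv2.minAreaRect((q[:,:2]*1000).astype(np.float32)) if len(q)>9 else 0, q[:,2].max() if len(q) else 0)
    m=ok&(abs(P[...,2]-.098)<.006)&(np.hypot(P[...,0]-.552,P[...,1]-.267)<.034)
    q=P[m]; print('  floor',len(q),np.median(q,0))
o=np.hstack([cv2.imread('pics/w5.png')]); cv2.imwrite('pics/w5c.png',o)
"
```

```text
d [0.0768 0.0087 0.002 ] rot [-0.  0. -0.] now [0.5464 0.1899 0.362 ] t 15.35
[ 0.15472666  0.10455241 -5.49312123]
w5 3344 ((553.3790893554688, 275.6703186035156), (92.13169860839844, 104.03113555908203), 2.228471040725708) 0.15959908408207046
  floor 2757 [0.55200669 0.26774254 0.09907153]
t0 364 ((551.957763671875, 273.9401550292969), (90.3394546508789, 103.72476196289062), 1.6739753484725952) 0.1598728660609987
  floor 390 [0.55260656 0.26946351 0.09815492]
s0 305 ((552.8828735351562, 276.27410888671875), (96.00360107421875, 112.91425323486328), 1.5028222799301147) 0.15967431772828955
  floor 1 [0.55202877 0.23400659 0.09973886]
```

View pics/w5c.png

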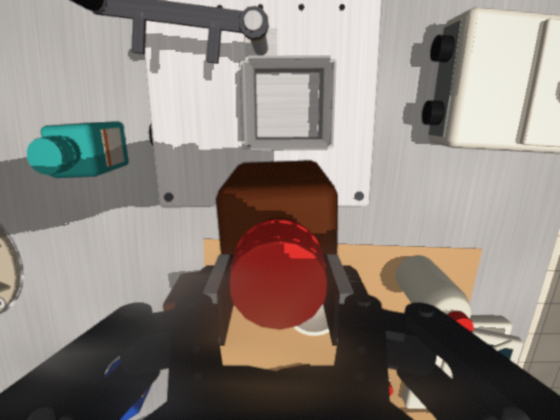

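The wrist view shows the empty pocket at (288,103), the post at (252,22) and the bottle hanging straight at (278,215). I now refine the pocket lip with the post left out, and the yaw of the held bottle.

```bash
python3 -c "
from h import *
a=np.radians(2.9); X=np.array([np.cos(a),np.sin(a)]);Y=np.array([-np.sin(a),np.cos(a)])
for n in ('w5','t0','s0'):
    P,ok=cloud(n)
    r=P[...,:2]-[.552,.267]; x=r@X;y=r@Y
    m=ok&(abs(P[...,2]-.15)<.009)&(abs(x)<.055)&(y>-.055)&(y<.05)&~((x<-.02)&(y>.035))&~((x<-.06))
    q=P[m]; rr=cv2.minAreaRect((q[:,:2]*1000).astype(np.float32)); print(n,len(q),rr, [np.round(np.percentile(v[m],[0.5,99.5]),4) for v in (x,y)])
P,ok=cloud('w5')
tip=np.array([.5464,.1899,.362])
for z0 in np.arange(.22,.4,.01):
    m=ok&(abs(P[...,2]-z0)<.005)&(np.hypot(P[...,0]-tip[0],P[...,1]-tip[1])<.055)
    q=P[m]; 
    if len(q)>30: print(round(z0,2),len(q),(np.percentile(q[:,:2],[1,99],axis=0)).round(4).tolist())
m=ok&(P[...,2]>.25)&(P[...,2]<.33)&(abs(P[...,0]-.5464)<.03)&(P[...,1]>.2)&(P[...,1]<.24)
q=P[m]; A=np.c_[q[:,0],q[:,2],np.ones(len(q))]; print(len(q),np.linalg.lstsq(A,q[:,1],rcond=None)[0])
"
```

```text
w5 3383 ((553.6312866210938, 269.261474609375), (92.08462524414062, 91.2394027709961), 2.1911373138427734) [array([-0.0439,  0.0475]), array([-0.0434,  0.0475])]
t0 390 ((552.3247680664062, 268.9329833984375), (90.31848907470703, 94.8772964477539), 3.0535459518432617) [array([-0.0447,  0.0446]), array([-0.045 ,  0.0481])]
s0 356 ((553.177001953125, 268.24139404296875), (96.09876251220703, 96.56290435791016), 1.2569694519042969) [array([-0.0448,  0.0477]), array([-0.0456,  0.0483])]
0.25 133 [[0.5141, 0.2209], [0.5729, 0.2266]]
0.26 163 [[0.513, 0.2203], [0.5735, 0.2265]]
0.27 187 [[0.5138, 0.2208], [0.5727, 0.2265]]
0.28 205 [[0.5136, 0.2206], [0.5732, 0.2265]]
0.29 238 [[0.5136, 0.2206], [0.5734, 0.2264]]
0.3 278 [[0.5132, 0.2203], [0.5728, 0.2264]]
0.31 309 [[0.5135, 0.2205], [0.5732, 0.2265]]
0.32 363 [[0.5134, 0.2204], [0.5734, 0.2264]]
0.33 910 [[0.5117, 0.1874], [0.5782, 0.2263]]
0.34 5362 [[0.5138, 0.1882], [0.5759, 0.224]]
0.36 604 [[0.5259, 0.1992], [0.5642, 0.213]]
0.37 920 [[0.5147, 0.1949], [0.5765, 0.2129]]
0.38 8222 [[0.5151, 0.1729], [0.5762, 0.212]]
0.39 1210 [[0.5125, 0.1785], [0.5789, 0.2016]]
1929 [ 0.07036489 -0.00183824  0.18672379]
```

>>> {"api": "drive_tool", "payload": {"deltas": [[[200,0.02,0.003,0,0,0,0.7],[200,0.05,0.007,0,0,0,1.5],[200,0.077,0.011,0,0,0,1.5],[200,0.077,0.011,0.02,0,0,1.5],[200,0.077,0.011,0.045,0,0,1.5],[200,0.077,0.011,0.065,0,0,1.5],[200,0.077,0.011,0.065,0,0,1.5]]]}}

```text
clock: 16.32
tcp_pos: [0.5537, 0.2663, 0.2956]
orientation: [-0.001, 0.703, 0.711, -0.002]
wrist_force: [-0.4, -0.2, -3.0]
finger_gap: 0.0403
grip_force: 62.1
```

```bash
python3 -c "
from h import *
to(.555,.2675,.23,90.8); print(get_state()['wrist_force'])
snap('scene','s6')
a=cv2.imread('pics/s6.png')[60:240,270:450]; cv2.imwrite('pics/s6c.png',cv2.resize(a,None,fx=3,fy=3,interpolation=cv2.INTER_CUBIC))
"
```

```text
d [0.0012 0.0016 0.0656] rot [-0.2  0.1 -0.1] now [0.5537 0.2663 0.2956] t 16.32
[-0.37220089 -0.23390293 -3.04297148]
```

View pics/s6c.png

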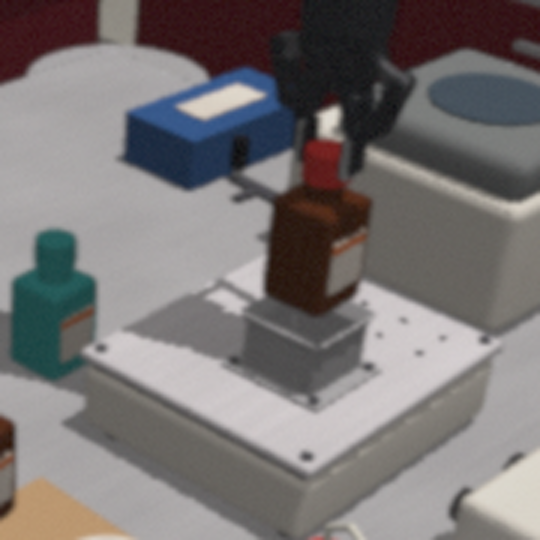

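The crop shows the bottle upright and centred over the pocket mouth, at about (315,300). I lower it slowly.

>>> {"api": "drive_tool", "payload": {"deltas": [[[200,0.001,0.001,0.012,0,0,0],[200,0.001,0.001,0.024,0,0,0],[200,0.001,0.001,0.036,0,0,0],[200,0.001,0.001,0.046,0,0,0],[200,0.001,0.001,0.046,0,0,0]]]}}

```text
clock: 17.0
tcp_pos: [0.5547, 0.2684, 0.25]
orientation: [-0.001, 0.702, 0.712, -0.001]
wrist_force: [0.3, 0.3, -4.5]
finger_gap: 0.0402
grip_force: 62.2
```

>>> {"api": "drive_tool", "payload": {"deltas": [[[200,0,0,0.01,0,0,0],[200,0,0,0.018,0,0,0],[200,0,0,0.024,0,0,0],[200,0,0,0.026,0,0,0],[200,0,0,0.026,0,0,0]]]}}

```text
clock: 17.62
tcp_pos: [0.5554, 0.2686, 0.2253]
orientation: [-0.0, 0.702, 0.712, -0.0]
wrist_force: [0.6, 0.1, -3.8]
finger_gap: 0.0401
grip_force: 62.4
```

>>> {"api": "drive_tool", "payload": {"deltas": [[[200,0,0,0.003,0,0,0],[200,0,0,0.005,0,0,0],[200,0,0,0.005,0,0,0]]]}}

```text
clock: 18.0
tcp_pos: [0.5561, 0.269, 0.2222]
orientation: [0.001, 0.702, 0.712, 0.002]
wrist_force: [-0.1, 1.0, 5.6]
finger_gap: 0.04
grip_force: 63.2
```

>>> {"api": "drive_tool", "payload": {"deltas": [[[110,0,0,-0.002,0,0,0],[60,0,0,-0.002,0,0,0],[60,0,0,-0.002,0,0,0],[60,0,0,-0.03,0,0,0],[60,0,0,-0.08,0,0,0],[60,0,0,-0.12,0,0,0],[60,-0.04,0,-0.15,0,0,0],[60,-0.08,0,-0.15,0,0,0],[60,-0.08,0,-0.15,0,0,0]]]}}

```text
clock: 19.12
tcp_pos: [0.5569, 0.1864, 0.3709]
orientation: [0.0, 0.704, 0.711, 0.0]
wrist_force: [0.7, 0.2, -0.3]
finger_gap: 0.0656
grip_force: 0.0
```

```bash
python3 -c "
from h import *
print(get_state()['wrist_force'])
snap('wrist','w7')
P,ok=cloud('w7'); r=np.hypot(P[...,0]-.554,P[...,1]-.269)
for z,R in ((.198,.055),(.238,.03)):
    m=ok&(abs(P[...,2]-z)<.008)&(r<R)&(P[...,0]>.515)
    q=P[m]; print(len(q),np.median(q[:,2]),cv2.minAreaRect((q[:,:2]*1000).astype(np.float32)))
to(.5,.2,.3,90)
"
```

```text
[ 0.69024969  0.19291978 -0.28673211]
2948 0.19830880409277069 ((556.1874389648438, 270.5394592285156), (65.64630126953125, 66.39828491210938), 2.724248170852661)
2321 0.24292678618150398 ((556.2152099609375, 270.7215881347656), (41.37847900390625, 41.7559928894043), 13.077691078186035)
d [ 0.013  -0.0566  0.0704] rot [ 0.  -0.   0.6] now [0.5567 0.1876 0.3704] t 19.18
```

View pics/w7.png

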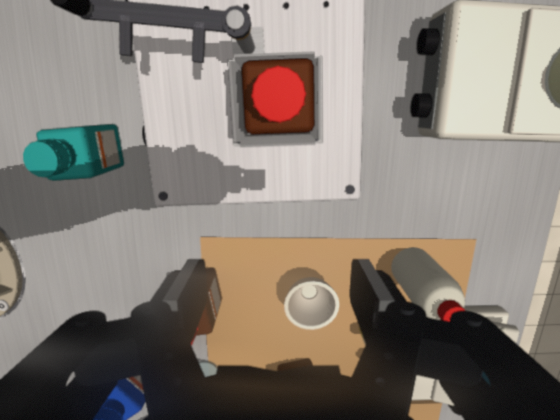

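The bottle is seated: its shoulder is at z = 0.198 and its cap is at pixel (278,95), centred at (0.556,0.270). Next I locate the knob (70,5) and the post (235,20).

```bash
python3 -c "
from h import *
for n in ('w7','w5','t0','s0'):
    P,ok=cloud(n)
    for nm,c in (('knob',(.397,.334)),('post',(.52,.328))):
        m=ok&(P[...,2]>.228)&(P[...,2]<.256)&(np.hypot(P[...,0]-c[0],P[...,1]-c[1])<.03)
        q=P[m]
        if len(q)>3: print(n,nm,len(q),q.min(0).round(3),q.max(0).round(3),np.median(q,0).round(3))
    m=ok&(P[...,2]>.2)&(P[...,2]<.216)&(P[...,0]>.41)&(P[...,0]<.5)&(abs(P[...,1]-.33)<.04); q=P[m]
    if len(q)>9: print('arm',len(q),np.polyfit(q[:,0],q[:,1],1).round(3))
to(.397,.334,.31,180)
"
```

```text
w7 knob 351 [0.39  0.332 0.228] [0.406 0.341 0.252] [0.401 0.335 0.241]
arm 3221 [-0.099  0.374]
w5 knob 172 [0.391 0.332 0.228] [0.405 0.338 0.249] [0.4   0.333 0.236]
arm 3309 [-0.084  0.367]
t0 knob 54 [0.388 0.331 0.228] [0.403 0.349 0.256] [0.396 0.337 0.248]
arm 276 [-0.101  0.375]
s0 knob 55 [0.39  0.329 0.229] [0.408 0.349 0.251] [0.399 0.337 0.239]
arm 164 [-0.105  0.374]
d [ 0.1481 -0.1581  0.0605] rot [  0.   -0.  -89.4] now [0.5567 0.1876 0.3704] t 19.18
```

>>> {"api": "drive_tool", "payload": {"deltas": [[[60,0.015,-0.015,0,0,0,-9.5],[60,0.03,-0.03,0,0,0,-19],[60,0.05,-0.05,0,0,0,-28.5],[60,0.07,-0.07,0,0,0,-38],[60,0.09,-0.09,0,0,0,-47.5],[60,0.11,-0.11,0,0,0,-57],[60,0.13,-0.13,0,0,0,-66.5],[60,0.145,-0.15,0.02,0,0,-76],[60,0.153,-0.157,0.05,0,0,-85.4],[60,0.153,-0.157,0.06,0,0,-85.4],[60,0.153,-0.157,0.06,0,0,-85.4]]], "newtons": 20}}

```text
clock: 20.55
tcp_pos: [0.3971, 0.3395, 0.3097]
orientation: [-0.001, 0.034, 0.999, -0.0]
wrist_force: [-0.1, 0.0, 0.4]
finger_gap: 0.0653
grip_force: 0.0
```

```bash
python3 -c "
from h import *
to(.398,.339,.222,176);print(get_state()['joint_pos'].round(2))
snap('wrist','w8'); P,ok=cloud('w8')
m=ok&(P[...,2]>.228)&(P[...,2]<.256)&(np.hypot(P[...,0]-.398,P[...,1]-.338)<.03); q=P[m]; print(len(q),q.min(0),q.max(0))
snap('scene','s8'); P,ok=cloud('s8')
"
```

```text
d [-0.001  -0.0004  0.0877] rot [-0.1 -0.1  0.1] now [0.3971 0.3395 0.3097] t 20.55
[ 0.55  0.2   0.09  1.46 -0.    0.62]
749 [0.3867906  0.33196216 0.22808283] [0.40397001 0.34980458 0.25297281]
```

>>> {"api": "drive_tool", "payload": {"deltas": [[[60,-0.001,0,0.04,0,0,0],[60,-0.001,0,0.075,0,0,0],[60,-0.001,0,0.087,0,0,0],[130,-0.001,0,0.087,0,0,0],[182,-0.001,0,0.087,0,0,0],[182,-0.001,0,0.087,0,0,0],[182,-0.001,0,0.087,0,0,0]]]}}

```text
clock: 21.52
tcp_pos: [0.3988, 0.3397, 0.2242]
orientation: [0.001, 0.033, 0.999, 0.0]
wrist_force: [0.2, 0.3, -0.5]
finger_gap: 0.0246
grip_force: 0.0
```

```bash
python3 -c "
from h import *
c=np.array([.522,.3295])
for a in list(range(180,273,7))+[272.5,276]:
    p=c+.125*np.array([np.cos(np.radians(a)),np.sin(np.radians(a))]); print(a,end=' '); to(p[0],p[1],get_state()['tcp_pos'][2],a)
print(get_state()['wrist_force'])
"
```

```text
180 d [ 0.0011 -0.0103 -0.    ] rot [ 0.1  0.1 -3.8] now [0.3988 0.3397 0.2242] t 21.52
187 d [-0.0008 -0.0255 -0.    ] rot [  0.    0.1 -10.8] now [0.3988 0.3397 0.2242] t 21.52
194 d [-0.0046 -0.0403 -0.    ] rot [  0.    0.1 -17.8] now [0.3988 0.3397 0.2242] t 21.52
201 d [-0.0101 -0.0545 -0.    ] rot [  0.    0.1 -24.8] now [0.3988 0.3397 0.2242] t 21.52
208 d [-0.0174 -0.0679 -0.    ] rot [  0.    0.1 -31.8] now [0.3988 0.3397 0.2242] t 21.52
215 d [-0.0262 -0.0804 -0.    ] rot [  0.    0.1 -38.8] now [0.3988 0.3397 0.2242] t 21.52
222 d [-0.0365 -0.0916 -0.    ] rot [  0.    0.1 -45.8] now [0.3988 0.3397 0.2242] t 21.52
229 d [-0.0481 -0.1016 -0.    ] rot [  0.    0.1 -52.8] now [0.3988 0.3397 0.2242] t 21.52
236 d [-0.0608 -0.11   -0.    ] rot [  0.    0.1 -59.8] now [0.3988 0.3397 0.2242] t 21.52
243 d [-0.0744 -0.1169 -0.    ] rot [  0.    0.1 -66.8] now [0.3988 0.3397 0.2242] t 21.52
250 d [-0.0888 -0.122  -0.    ] rot [  0.    0.1 -73.8] now [0.3988 0.3397 0.2242] t 21.52
257 d [-0.1037 -0.1254  0.    ] rot [ -0.    0.1 -80.8] now [0.3988 0.3397 0.2242] t 21.52
264 d [-0.1188 -0.1269  0.    ] rot [ -0.    0.1 -87.8] now [0.3988 0.3397 0.2242] t 21.52
271 d [-0.1341 -0.1265  0.    ] rot [ -0.    0.1 -94.8] now [0.3988 0.3397 0.2242] t 21.52
272.5 d [-0.1374 -0.1262  0.    ] rot [ -0.    0.1 -96.3] now [0.3988 0.3397 0.2242] t 21.52
276 d [-1.449e-01 -1.251e-01  1.000e-04] rot [ -0.    0.1 -99.8] now [0.3988 0.3397 0.2242] t 21.52
[ 0.15552776  0.31668059 -0.49894366]
```

>>> {"api": "drive_tool", "payload": {"deltas": [[[182,0.001,-0.01,0,0,0,-4],[182,-0.001,-0.025,0,0,0,-11],[182,-0.005,-0.04,0,0,0,-18],[182,-0.01,-0.054,0,0,0,-25],[182,-0.017,-0.068,0,0,0,-32],[182,-0.026,-0.08,0,0,0,-39],[182,-0.036,-0.092,0,0,0,-46],[182,-0.048,-0.102,0,0,0,-53],[182,-0.061,-0.11,0,0,0,-60],[182,-0.074,-0.117,0,0,0,-67],[182,-0.089,-0.122,0,0,0,-74],[182,-0.089,-0.122,0,0,0,-74]]]}}

```text
clock: 23.02
tcp_pos: [0.4798, 0.2115, 0.2234]
orientation: [0.0, -0.574, 0.819, -0.0]
wrist_force: [-0.7, -0.4, 0.3]
finger_gap: 0.0247
grip_force: 0.0
```

```bash
python3 -c "
from h import *
c=np.array([.522,.3295])
for a in [257,264,269,272.5,276]:
    p=c+.125*np.array([np.cos(np.radians(a)),np.sin(np.radians(a))]); print(a,end=' '); to(p[0],p[1],.224,a)
snap('scene','s9')
a=cv2.imread('pics/s9.png')[60:240,270:450]; cv2.imwrite('pics/s9c.png',cv2.resize(a,None,fx=3,fy=3,interpolation=cv2.INTER_CUBIC))
"
```

```text
257 d [-0.0013 -0.0145 -0.0006] rot [-0.  0. -7.] now [0.4798 0.2115 0.2234] t 23.02
264 d [-0.004  -0.0295 -0.0006] rot [ -0.   0. -14.] now [0.4798 0.2115 0.2234] t 23.02
269 d [-0.0071 -0.04   -0.0006] rot [ -0.   0. -19.] now [0.4798 0.2115 0.2234] t 23.02
272.5 d [-0.0098 -0.0471 -0.0006] rot [ -0.    0.  -22.5] now [0.4798 0.2115 0.2234] t 23.02
276 d [-0.013  -0.0541 -0.0006] rot [ -0.   0. -26.] now [0.4798 0.2115 0.2234] t 23.02
```

View pics/s9c.png

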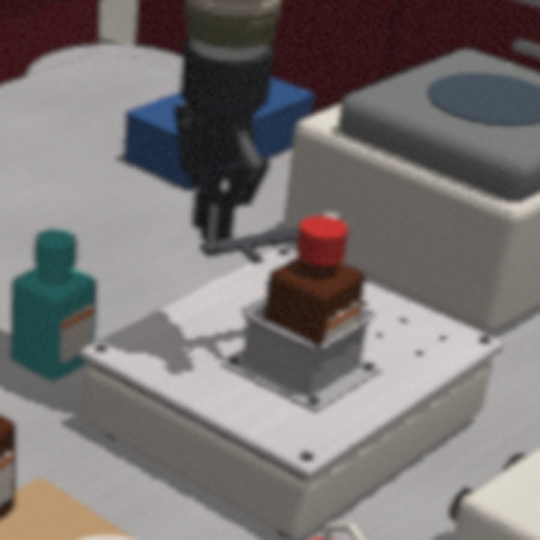

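The arm follows the gripper, with the knob at (210,245) in the crop and the bottle fully down. I finish the swing.

>>> {"api": "drive_tool", "payload": {"deltas": [[[182,-0.001,-0.014,0,0,0,-7],[182,-0.004,-0.029,0,0,0,-14],[182,-0.007,-0.04,0,0,0,-19],[182,-0.01,-0.047,0,0,0,-22.5],[182,-0.01,-0.05,0,0,0,-22.5],[182,-0.01,-0.05,0,0,0,-22.5]]]}}

```text
clock: 23.82
tcp_pos: [0.5292, 0.2044, 0.2234]
orientation: [-0.0, 0.723, -0.691, -0.0]
wrist_force: [0.1, -0.2, -0.5]
finger_gap: 0.0244
grip_force: 0.0
```

>>> {"api": "drive_tool", "payload": {"deltas": [[[182,0,-0.002,0,0,0,0],[182,0,-0.004,0,0,0,0],[182,0,-0.004,0,0,0,0]]]}}

```text
clock: 24.2
tcp_pos: [0.5305, 0.2044, 0.2232]
orientation: [0.002, 0.723, -0.69, -0.002]
wrist_force: [-8.8, -1.2, 3.4]
finger_gap: 0.0247
grip_force: 4.4
```

>>> {"api": "drive_tool", "payload": {"deltas": [[[182,0,0.003,0,0,0,0],[100,0,0.003,0,0,0,0],[60,0,0.003,0,0,0,0],[60,0,0.003,0,0,0,0],[60,0,0.003,-0.04,0,0,0],[60,0,0.003,-0.1,0,0,0],[60,0.02,0.003,-0.15,0,0,0],[60,0.06,0.003,-0.16,0,0,0],[60,0.1,0.003,-0.16,0,0,0],[60,0.1,0.003,-0.16,0,0,0]]]}}

```text
clock: 25.45
tcp_pos: [0.5357, 0.1021, 0.3836]
orientation: [-0.0, 0.722, -0.692, 0.0]
wrist_force: [0.7, -0.1, 0.9]
finger_gap: 0.065
grip_force: 0.0
```

```bash
python3 -c "
from h import *
s=get_state(); print(s['tcp_pos'],s['wrist_force'])
p,d=snap('scene','s10'); snap('top','t10')
for n in ('s10','t10'):
    P,ok=cloud(n)
    m=ok&(P[...,2]>.222)&(P[...,2]<.256)&(np.hypot(P[...,0]-.527,P[...,1]-.205)<.025); q=P[m]; print(n,len(q),(q.min(0).round(3),q.max(0).round(3)) if len(q) else '')
    for z,c in ((.1,(.427,-.029)),(.1,(.598,-.215)),(.242,(.556,.27))):
        m=ok&(abs(P[...,2]-z)<.006)&(np.hypot(P[...,0]-c[0],P[...,1]-c[1])<.05); q=P[m]; print(c,len(q),np.median(q,0).round(3) if len(q) else '')
a=cv2.imread('pics/s10.png')[30:330,120:520]; cv2.imwrite('pics/s10c.png',cv2.resize(a,None,fx=2,fy=2,interpolation=cv2.INTER_CUBIC))
"
```

```text
[0.53566867 0.10214582 0.38356928] [ 0.65173382 -0.11750454  0.91621141]
s10 80 (array([0.517, 0.192, 0.222]), array([0.537, 0.21 , 0.252]))
(0.427, -0.029) 258 [ 0.442 -0.041  0.099]
(0.598, -0.215) 391 [ 0.613 -0.227  0.099]
(0.556, 0.27) 113 [0.557 0.268 0.24 ]
t10 0 
(0.427, -0.029) 327 [ 0.425 -0.03   0.099]
(0.598, -0.215) 295 [ 0.586 -0.205  0.1  ]
(0.556, 0.27) 0
```

View pics/s10c.png

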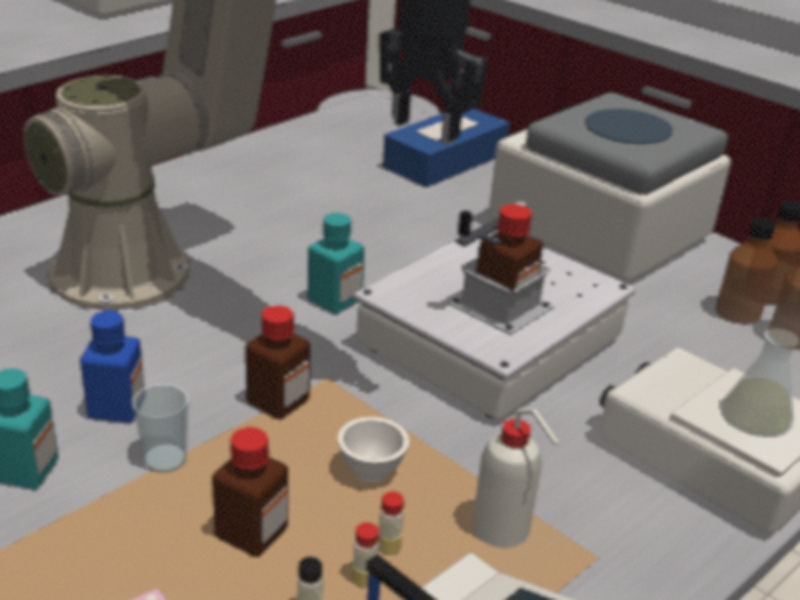

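The scene shows the arm shut, with the knob at (465,222) beside the neck. The light bottles are upright at (278,360) and (250,490). I check the arm angle numerically from the wrist camera.

```bash
python3 -c "
from h import *
snap('wrist','w11')
for n in ('w11','s10'):
    P,ok=cloud(n)
    m=ok&(P[...,2]>.224)&(P[...,2]<.256)&(np.hypot(P[...,0]-.527,P[...,1]-.205)<.025); q=P[m]; print(n,len(q),(q.min(0).round(3),q.max(0).round(3)) if len(q) else '')
    m=ok&(abs(P[...,2]-.21)<.004)&(P[...,0]>.505)&(P[...,0]<.535)&(P[...,1]>.215)&(P[...,1]<.315); q=P[m]
    if len(q)>9: print('bar',len(q),np.polyfit(q[:,1],q[:,0],1).round(4))
"
```

```text
w11 465 (array([0.518, 0.195, 0.224]), array([0.535, 0.213, 0.253]))
bar 896 [-0.027   0.5317]
s10 74 (array([0.517, 0.192, 0.225]), array([0.537, 0.21 , 0.252]))
bar 72 [-0.1519  0.5627]
```

```bash
python3 -c "
from workcell import *
print(hand_in())"
```

```text
the job is handed in; nothing more can be done
None
```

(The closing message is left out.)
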